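Put a sample vial away in its drawer

ROBOT

A 7-joint arm with a two-finger parallel gripper is mounted at the origin on a cart in front of the work surface, level with it; the furniture and walls round the work are solid. World frame = base frame: x ahead of the robot, y to its left, z up, the work surface at z = 0. Lengths are in m, angles in rad, forces in N, time in s.
With the tool pointing down it reaches from about 0.375 to 0.925 m from the base axis. Payload 3.1 kg.
Tool frame: the origin (TCP) lies between the finger pads; the fingertips stand 19 mm ahead of it and the grasp point (between the pads) is the TCP; z points along the fingers, y is the direction in which the jaws open and shut (so a half turn about z gives the same grasp; the last joint's range is limited). The gripper opens to 85 mm and grips with 20 to 120 N. Pads are 22 mm wide; open, the fingers measure 114 mm over their backs; the gripper's body (76 mm by 85 mm) begins 54 mm behind the grasp point. The pads swing forward as they close: fully open they stand 13 mm farther back than shut.
Start: joints at [-1.228, 0.383, 0.044, 1.598, -0.018, 1.161, -0.05], TCP at [0.277, 0.588, 0.224] pointing down, gripper open.
Joint ranges: [-2.61, 2.61], [-0.41, 2.15], [-1.48, 1.57], [0, 2.5], [-1.57, 4.71], [0.05, 1.97], [-2.85, 2.85]. Speed limits (rad/s): [2.79, 2.79, 3.14, 3.14, 3.14, 3.14, 3.14].

INTERFACE

Orientations are given as a unit quaternion [x, y, z, w].
In Python, from bench import move_ptp, movel, move_j, move_gripper, pause, inverse_kinematics, read_camera, camera_params, MotionError, sign_off, look_for, tip_of, read_time_s, read_qpos, read_joint_vel, read_effort, read_eef_pos, read_tcp_rot, read_ft_force, read_ft_torque, read_finger_gap gives the robot as it stands. Calls block until the motion is done:
- move_ptp(position, orientation): joint-space move of the TCP to a pose.
- movel(position, orientation=None, speed=0.15): straight line of the TCP; orientation=None keeps the orientation; speed is the mean speed in m/s.
- move_j(angles): joint-space move.
- move_gripper(opening, effort=None): finger opening in m; effort is the grip in N (None keeps the last); returns when the fingers have stopped.
- pause(seconds).
- inverse_kinematics(position, orientation): joint angles nearest the present ones, or None.
- read_camera(name): name is "scene" or "top"; returns the picture (400x640x3 uint8, red, green, blue); there is no depth.
- camera_params(name): a dict with "K" (3x3 intrinsics, pixels), "dist_coeffs" ([k1, k2, p1, p2, k3] as OpenCV has them; the pictures are not rectified), "camera_from_world" (4x4, takes a point from world to camera coordinates). Camera axes: x right, y down, z forward; pixel columns grow to the right and rows downward; lengths in m; the calibration is good to about 2 mm. A picture is of the moment at which its call begins. camera_params takes no time and is no camera call.
A pose or a line that the arm cannot do raises MotionError and nothing moves.
- sign_off(): hands the job in, once; it reports no verdict.
Trained networks look in the newest picture that a camera, given by its name, has taken for a name from the list of things; names that differ only in an ending like _2 or _b are one class to them, and where a whole thing is asked for, a point or a joint stands for the part that bears it (a point fixed in the world has none). Each returns a list of dicts, best first, with "confidence" (0 to 1); they miss things now and then, are a little off and sometimes report something else, mostly with a low value. They report only what shows in the picture. A call takes as long as a camera call. They do not tell look-alikes from the thing itself.
- look_for(camera, name): "at" ([column, row] in pixels, amid what is visible of it).
- tip_of(camera, name): "at" ([column, row] in pixels: a listed point, or the origin of a listed thing).
Readings, each from a call of its own:
- read_time_s(): time.
- read_qpos(): joint angles.
- read_joint_vel(): joint speeds.
- read_effort(): joint torques, N m.
- read_eef_pos(): TCP position.
- read_tcp_rot(): TCP orientation.
- read_ft_force(): force on the tool from outside, world axes, zero at the start.
- read_ft_torque(): the same for the moment, N m.
- read_finger_gap(): finger opening in m.
Only numpy, scipy, OpenCV 4.12 (cv2) and the standard library are available. Lean on these libraries where they do the work, as an engineer would, in place of code of your own. Each camera call takes 0.05 s, during which the arm holds its last target. There are 200 camera calls.

TASK

Stand the blue-capped vial upright in the open drawer of the grey sample unit, let go of it, then push the drawer fully shut with the vial still standing in it. Leave the black-capped vial where it is.

Things in the scene. Friction and masses are not known exactly. Their poses are not given: they have to be found in the camera images.
- vial_blue_centre (a point): Clear glass vial with a blue screw cap, loose, standing upright on the worktop; 24 mm across, 51 mm tall, about 20 g. The point is on its axis, half-way up (25.5 mm above its underside); its z axis points up through the cap.
- vial_black_centre (a point): Look-alike vial with amber contents and a black screw cap, same size, loose, standing upright on the worktop; to be left alone. Point and axes as for the blue-capped one.
- drawer_floor (a point): Place for the vial: point on the upper face of the drawer's floor, moving with it: on the midline, 47 mm behind the inner face of the tray's front wall, 56 mm behind the outer face of the blue front panel, 13 mm above the worktop. z up; the drawer opens towards -x of this frame and shuts towards +x. The white tray is 119 mm long (x) and 100 mm wide (y) inside, its walls 33 mm high over the floor.
- drawer_front (a point): Middle of the upper edge of the outer face of the drawer's blue front panel (108 mm wide, 64 mm high), 72 mm above the worktop; axes as for drawer_floor. Before the panel stands a steel bar handle, 9 mm thick, 70 mm long across: its axis is 20 mm out (-x) and 34 mm below this point, 38 mm above the worktop.
- drawer (a joint): Opening of the drawer in m: 0 is fully shut against its stop, 0.100 fully open. It starts open by 0.080 to 0.098. It slides with little friction (about 1.5 N) and stays where it is left.
- sample_unit: Fixed grey sheet-steel case, 140 mm deep (x), 120 mm wide (y), 80 mm high, open at the front; origin at the centre of its underside, axes as for the drawer. It covers the rear of the tray: with the drawer open by q, its front edge is q - 50 mm behind drawer_floor. The standing vial (top 64 mm above the worktop) passes freely under its top.
Mind the look-alikes: they are no part of the job. Of the things that look like the part that bears vial_blue_centre, take the one that is nearest to the robot's base at the start.

How it is judged:
By the outcome, as a careful person would: the job done as asked, in the order asked, and still so for the second after the job is handed in, with the robot touching nothing.
It also fails if it takes over 51 s, if anything falls off the work surface, if the arm or the gripper's body presses on something with over 40 N, if the wrist force passes 120 N, or if a joint passes its speed limit or range.

## Working session

There is one attempt and no reset: what is moved stays moved. The work goes in short steps, each a Python script; the robot and the scene stay as the last script left them, time stands still between calls to the robot, and variables do not carry over. Pictures are saved under pics/ and viewed, about 8 in all and at most 12, crops included, and the job is handed in when it is done.

```bash
mkdir -p pics; cat > h.py <<'E'
import numpy as np, cv2
from bench import *
from scipy.optimize import least_squares
def save(cam,fn):
    im=read_camera(cam); cv2.imwrite('pics/'+fn,im[:,:,::-1]); return im
def proj(cam,P):
    c=camera_params(cam); T=np.array(c['camera_from_world'])
    return cv2.projectPoints(np.array(P,float).reshape(-1,1,3),cv2.Rodrigues(T[:3,:3])[0],T[:3,3],np.array(c['K']),np.array(c['dist_coeffs']))[0].reshape(-1,2)
def ray(cam,px):
    c=camera_params(cam); T=np.array(c['camera_from_world'])
    u=cv2.undistortPoints(np.array(px,float).reshape(1,1,2),np.array(c['K']),np.array(c['dist_coeffs'])).ravel()
    R=T[:3,:3]; d=R.T@np.array([u[0],u[1],1]); return -R.T@T[:3,3], d/np.linalg.norm(d)
def atz(cam,px,z):
    o,d=ray(cam,px); return o+d*(z-o[2])/d[2]
def tri(a,b):
    A=np.zeros((3,3));v=np.zeros(3)
    for cam,px in (a,b):
        o,d=ray(cam,px);M=np.eye(3)-np.outer(d,d);A+=M;v+=M@o
    p=np.linalg.solve(A,v)
    return p,[np.linalg.norm(np.cross(p-ray(c,x)[0],ray(c,x)[1])) for c,x in (a,b)]
E
python3 - <<'E'
from h import *
print(read_time_s())
a=save('scene','s1.png');b=save('top','t1.png')
cv2.imwrite('pics/both.png',cv2.resize(np.vstack([a,b])[:,:,::-1],None,fx=.75,fy=.75))
for c in('scene','top'):
    print(c,'pos',ray(c,[320,200]))
    for n in('vial_blue_centre','vial_black_centre','drawer_floor','drawer_front','sample_unit'):
        print(n,[(np.round(d['at'],1).tolist(),round(d['confidence'],2)) for d in tip_of(c,n)])
E
```

```text
0.0
scene pos (array([-0.02390462, -0.26296445,  0.61208736]), array([ 0.64755973,  0.45050656, -0.61458135]))
vial_blue_centre [([397.3, 272.6], 0.81), ([405.5, 219.4], 0.81), ([374.5, 204.4], 0.69)]
vial_black_centre [([376.1, 230.3], 0.59)]
drawer_floor [([298.5, 239.5], 0.62)]
drawer_front [([326.1, 231.1], 0.57)]
sample_unit [([255.2, 220.5], 0.91)]
top pos (array([0.39184274, 0.13166509, 0.89702495]), array([ 0.19253558, -0.01494148, -0.98117623]))
vial_blue_centre [([366.0, 157.2], 0.66), ([338.6, 163.0], 0.65), ([395.7, 223.3], 0.5), ([395.4, 181.9], 0.5)]
vial_black_centre []
drawer_floor [([312.0, 236.1], 0.9)]
drawer_front [([341.7, 231.8], 0.78)]
sample_unit [([259.1, 233.1], 0.67)]
```

View pics/s1.png

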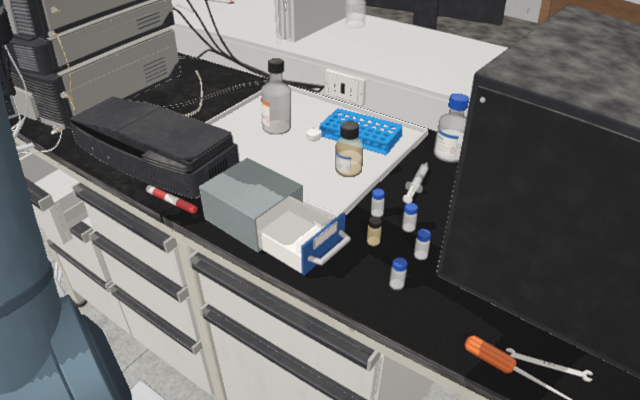

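View pics/t1.png

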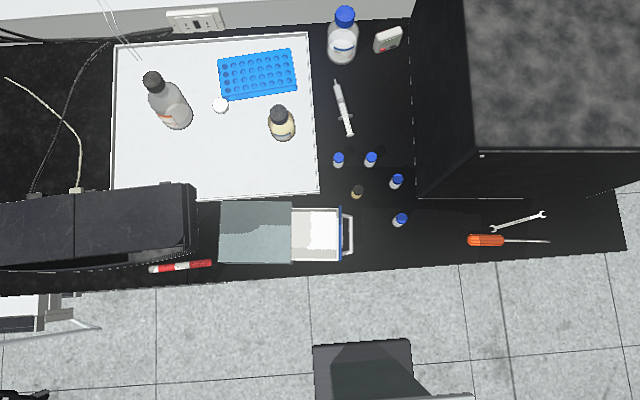

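The scene view shows four blue-capped vials, at about (377,203), (410,217), (423,244) and (399,273). The black-capped one is at (374,231). The drawer opens to image right, with its floor at about (298,240). In the top view the blue vials are at (338,160), (371,160), (397,181) and (400,220), the black one is at (357,192), and the drawer is at (316,235).

```bash
python3 - <<'E'
from h import *
np.set_printoptions(precision=4,suppress=True)
S={'blue1':([397.3,272.6],[395.7,223.3]),'floor':([298.5,239.5],[312.0,236.1]),'front':([326.1,231.1],[341.7,231.8]),'unit':([255.2,220.5],[259.1,233.1])}
for k,(a,b) in S.items(): print(k,*tri(('scene',a),('top',b)))
for p in ([397.3,272.6],[405.5,219.4],[374.5,204.4],[376.1,230.3],[423,245]): 
    q=atz('scene',p,.0255);print('scene',p,q,np.hypot(*q[:2]))
for p in ([366,157.2],[338.6,163],[395.7,223.3],[395.4,181.9],[357,192]):
    q=atz('top',p,.0255);print('top',p,q,np.hypot(*q[:2]))
# fit the unit axis from images: crops
import cv2
a=cv2.imread('pics/s1.png')[170:300,190:440];b=cv2.imread('pics/t1.png')[140:275,205:455]
a=cv2.resize(a,(750,390),interpolation=cv2.INTER_CUBIC)[:, :];b=cv2.resize(b,(750,405),interpolation=cv2.INTER_CUBIC)
cv2.imwrite('pics/c1.png',cv2.resize(np.vstack([a,b]),(560,594)))
q=read_qpos();print(read_eef_pos(),read_tcp_rot())
E
```

```text
blue1 [ 0.5046 -0.038   0.0284] [np.float64(0.004432044889657466), np.float64(0.004432044889657507)]
floor [0.4896 0.1399 0.0185] [np.float64(0.0006855076841645192), np.float64(0.0006855076841644402)]
front [0.4878 0.0811 0.0687] [np.float64(1.795743268628101e-05), np.float64(1.795743268611273e-05)]
unit [ 0.5063  0.2532 -0.0053] [np.float64(2.557609914880897e-05), np.float64(2.557609914875388e-05)]
scene [397.3, 272.6] [ 0.5107 -0.04    0.0255] 0.5122219173859448
scene [405.5, 219.4] [0.6349 0.01   0.0255] 0.6350238029555362
scene [374.5, 204.4] [0.6407 0.0771 0.0255] 0.6452922109627472
scene [376.1, 230.3] [0.5796 0.0386 0.0255] 0.5808594845199135
scene [423, 245] [ 0.592  -0.0455  0.0255] 0.5937311907242397
top [366, 157.2] [0.649  0.0132 0.0255] 0.649135556254881
top [338.6, 163] [0.6404 0.0729 0.0255] 0.6445107677029934
top [395.7, 223.3] [ 0.5023 -0.0349  0.0255] 0.5034644690927237
top [395.4, 181.9] [ 0.5903 -0.0438  0.0255] 0.591883719683752
top [357, 192] [0.5743 0.0394 0.0255] 0.5756924879378365
[0.2774 0.5879 0.224 ] [0.2186 0.9758 0.     0.    ]
```

View pics/c1.png

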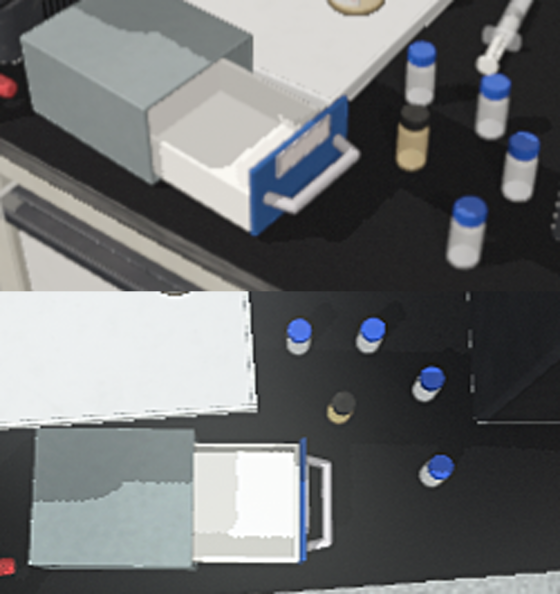

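```bash
cat > fit.py <<'E'
from h import *
def cap(cam,c,r=14):
    im=cv2.imread('pics/'+cam[0]+'1.png').astype(int);x,y=map(int,c)
    w=im[y-r:y+r,x-r:x+r]; m=((w[...,0]-w[...,2])>60)
    v,u=np.nonzero(m); return [u.mean()+x-r,v.mean()+y-r],m.sum()
s,t=cap('scene',(399,266)),cap('top',(400,220))
print('cap',s,t,*tri(('scene',s[0]),('top',t[0])))
L=[('top',291.2,201.8,'u',-.07,-.06,.08),('top',291.2,263.4,'u',-.07,.06,.08),('top',221.5,201.4,'u',.07,-.06,.08),('top',218.4,260.7,'u',.07,.06,.08),
('top',341.6,206.3,'d',0,-.054,.072),('top',341.2,260.3,'d',0,.054,.072),
('scene',302.5,187,'u',-.07,-.06,.08),('scene',257,217.7,'u',-.07,.06,.08),('scene',199.8,187,'u',.07,.06,.08),
('scene',344.9,213.3,'d',0,-.054,.072),('scene',302.5,246.7,'d',0,.054,.072),('scene',302.5,273.5,'d',0,.054,.008)]
def pts(p):
    x,y,th,q=p;c,s=np.cos(th),np.sin(th);o=[]
    for l in L:
        lx,ly=l[4:6]
        if l[3]=='d': lx+=-.076-q
        o.append([x+c*lx-s*ly,y+s*lx+c*ly,l[6]])
    return o
def res(p):
    P=pts(p); return np.concatenate([proj(l[0],[w])[0]-l[1:3] for l,w in zip(L,P)])
r=least_squares(res,[.5,.25,np.pi/2,.09],loss='soft_l1');p=r.x
np.set_printoptions(precision=4,suppress=True)
print(p,np.degrees(p[2]));print(res(p).reshape(-1,2).round(1).tolist())
d=np.array([np.cos(p[2]),np.sin(p[2])]);print('front',p[:2]-d*(.076+p[3]),'floor',p[:2]-d*(.02+p[3]))
E
python3 fit.py
```

```text
cap ([np.float64(399.2469879518072), np.float64(263.9457831325301)], np.int64(166)) ([np.float64(401.30927835051546), np.float64(217.90721649484536)], np.int64(97)) [ 0.50914797 -0.0425919   0.04770735] [np.float64(0.0007147561158249773), np.float64(0.0007147561158250106)]
[0.4997 0.2481 1.4886 0.0894] 85.2933053888056
[[1.3, -0.6], [-0.1, -0.6], [-0.0, -0.9], [-0.4, 1.3], [-0.8, -0.9], [-0.4, 0.1], [1.3, -1.2], [-2.0, 2.1], [-0.5, 0.0], [0.1, -0.2], [-0.3, 0.8], [0.5, 3.0]]
front [0.4861 0.0832] floor [0.4907 0.139 ]
```

```bash
cat >> h.py <<'E'
th=np.radians(85.3); D=np.array([np.cos(th),np.sin(th)]); W=np.array([-np.sin(th),np.cos(th)])
phi=np.arctan2(-W[1],-W[0]) # tool y heading
al=(phi+np.pi/2)/2; Q=[np.cos(al),np.sin(al),0,0]
V=np.array([.509,-.0425])
E
python3 - <<'E'
from h import *
print(Q)
move_ptp([V[0],V[1],.17],Q); move_gripper(.055,30)
print(read_time_s(),read_eef_pos(),read_tcp_rot(),read_ft_force(),read_finger_gap())
a=save('scene','s2.png');b=save('top','t2.png')
cv2.imwrite('pics/c2.png',np.hstack([a[110:330,270:530],b[110:330,270:530]])[:,:,::-1])
E
```

```text
[np.float64(0.7355061211948004), np.float64(0.6775180777551102), 0, 0]
3.4083 [ 0.50905107 -0.04238778  0.16998924] [ 7.35423953e-01  6.77607268e-01 -1.19024096e-05  2.62296600e-05] [ 0.77066485 -0.53076151 -0.03508701] 0.05517352255155085
```

View pics/c2.png

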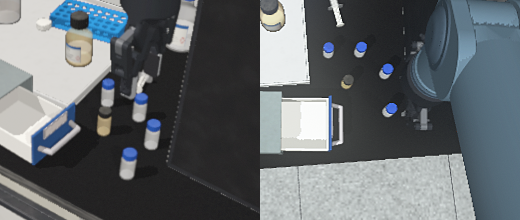

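The gripper is open above the nearest vial. In this crop the vial is at (128,163) in the scene view and (391,110) in the top view. I'll lower it to just over the cap and check the alignment.

```bash
python3 - <<'E'
from h import *
movel([V[0],V[1],.085],Q,speed=.12)
a=save('scene','s3.png');b=save('top','t3.png')
print(proj('scene',[[*V,.085],[*V,.051]]),proj('top',[[*V,.085],[*V,.051]]),read_time_s(),read_ft_force())
A=cv2.resize(a[190:310,340:460],(390,390));B=cv2.resize(b[150:270,340:460],(390,390))
cv2.imwrite('pics/c3.png',np.hstack([A,B])[:,:,::-1])
E
```

```text
[[402.04665694 246.27272256]
 [399.81461378 262.37485704]] [[404.62099857 215.31874045]
 [401.31308475 217.97029736]] 4.4667 [-0.44677845 -0.37386609 -0.16516189]
```

View pics/c3.png

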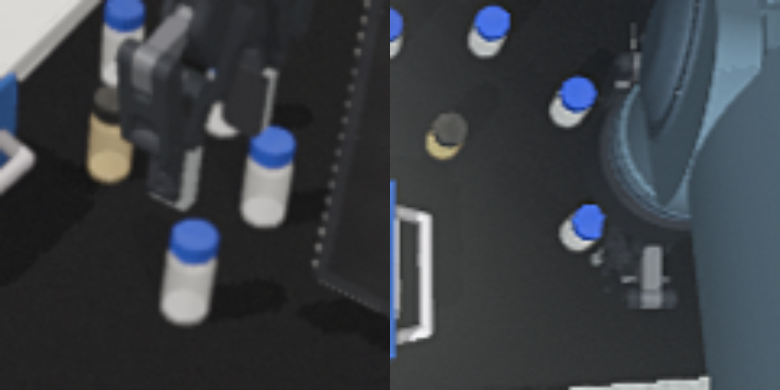

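```bash
python3 - <<'E'
from h import *
move_gripper(.068)
movel([V[0],V[1],.033],Q,speed=.08)
a=save('scene','s4.png');b=save('top','t4.png')
print(read_eef_pos(),read_time_s(),read_ft_force())
A=cv2.resize(a[190:310,340:460],(390,390));B=cv2.resize(b[150:270,340:460],(390,390))
cv2.imwrite('pics/c4.png',np.hstack([A,B])[:,:,::-1])
E
```

```text
[ 0.50963044 -0.04261258  0.03350861] 5.65 [ 0.05095579  0.97301706 -0.15647668]
```

View pics/c4.png

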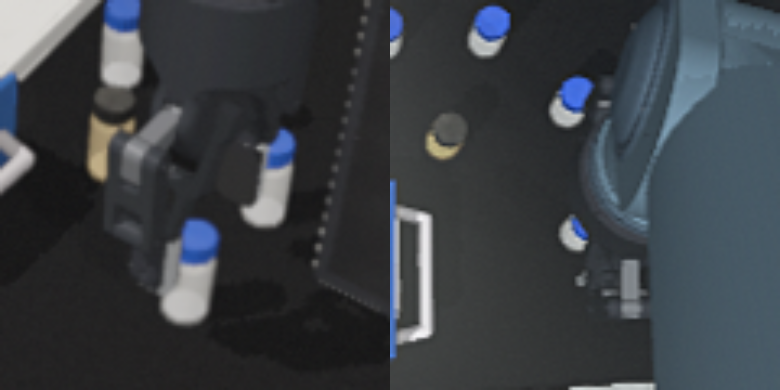

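The fingers straddle the vial: near pad at about (170,285), vial at (190,270), far finger at (240,190). I'll close most of the way and look again before gripping.

```bash
python3 - <<'E'
from h import *
move_gripper(.034,20)
a=save('scene','s5.png')
print(read_time_s(),read_ft_force(),read_finger_gap())
print((proj('scene',[[*V,.0],[*V,.014],[*V,.051]])-[360,220])*8.75)
cv2.imwrite('pics/c5.png',cv2.resize(a[220:295,360:440],(700,656),interpolation=cv2.INTER_CUBIC)[:599,:,::-1])
E
```

```text
6.125 [-0.07933683 -0.71935531  0.14710737] 0.034137327947502516
[[320.57696765 567.89593169]
 [328.03473804 515.40816136]
 [348.37787056 370.7799991 ]]
```

View pics/c5.png

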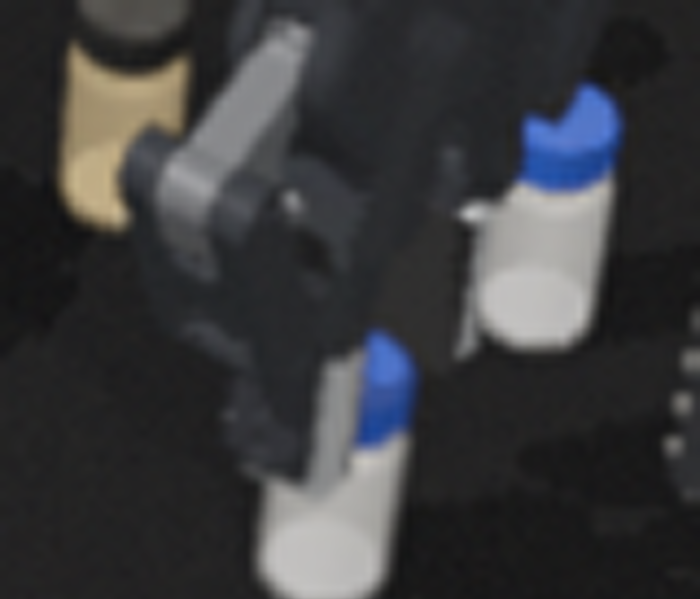

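The pads are laterally centred on the vial. Their tips appear at z≈0.035, higher than the nominal 0.014. Lowering by 10 mm is safe on either reading, so I'll do that while checking force, then grip.

```bash
python3 - <<'E'
from h import *
for z in (.028,.023):
    movel([V[0],V[1],z],Q,speed=.05); print(z,read_ft_force().round(2) if hasattr(read_ft_force(),'round') else read_ft_force())
move_gripper(.0,30); print('gap',read_finger_gap(),read_ft_force(),read_eef_pos())
movel([V[0],V[1],.05],Q,speed=.08)
print('gap',read_finger_gap(),read_ft_force(),read_time_s())
a=save('scene','s6.png')
cv2.imwrite('pics/c6.png',cv2.resize(a[200:295,350:450],(630,599),interpolation=cv2.INTER_CUBIC)[:,:,::-1])
E
```

```text
0.028 [ 0.06  0.03 -0.95]
0.023 [ 0.15 -0.1   2.16]
gap 0.021317369949928867 [0.09586962 1.21859974 0.80267785] [ 0.50912747 -0.04253586  0.02308261]
gap 0.021328045681347097 [-0.54391723  0.09961175  0.86009448] 7.3583
```

View pics/c6.png

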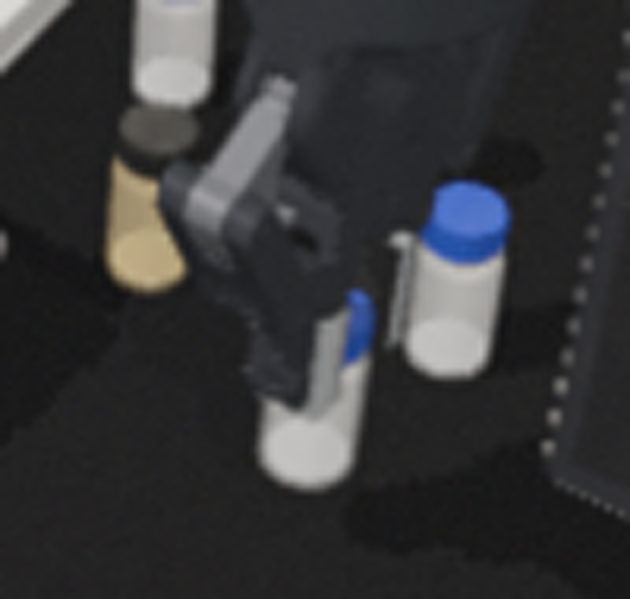

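The vial is held upright and lifted, with its base at about (307,465) in the crop and the pads centred on it. The 21.3 mm gap is plausible for a 24 mm vial with soft pads. Next I'll carry it to a spot above the drawer and look.

```bash
cat >> h.py <<'E'
F=np.array([.490,.139])-.003*D
E
python3 - <<'E'
from h import *
movel([V[0],V[1],.14],Q,speed=.15)
movel([F[0],F[1],.14],Q,speed=.15)
movel([F[0],F[1],.085],Q,speed=.1)
print('gap',read_finger_gap(),read_ft_force(),read_time_s(),read_eef_pos())
a=save('scene','s7.png');b=save('top','t7.png')
print([(np.round(d['at'],1).tolist(),round(d['confidence'],2)) for n in('drawer_floor','drawer_front') for d in tip_of('top',n)])
print(proj('scene',[[*F,.062],[*F,.013]]),proj('top',[[*F,.062],[*F,.013]]))
A=cv2.resize(a[150:290,230:370],(400,400));B=cv2.resize(b[150:290,230:370],(400,400))
cv2.imwrite('pics/c7.png',np.hstack([A,B])[:,:,::-1])
E
```

```text
gap 0.021285055081945357 [ 0.16956015  0.06685248 -0.4505909 ] 10.2083 [0.49013786 0.1357779  0.08516638]
[]
[[299.37950877 220.96286951]
 [300.08418859 242.74242067]] [[313.82656529 233.2085442 ]
 [314.13971035 235.92779777]]
```

View pics/c7.png

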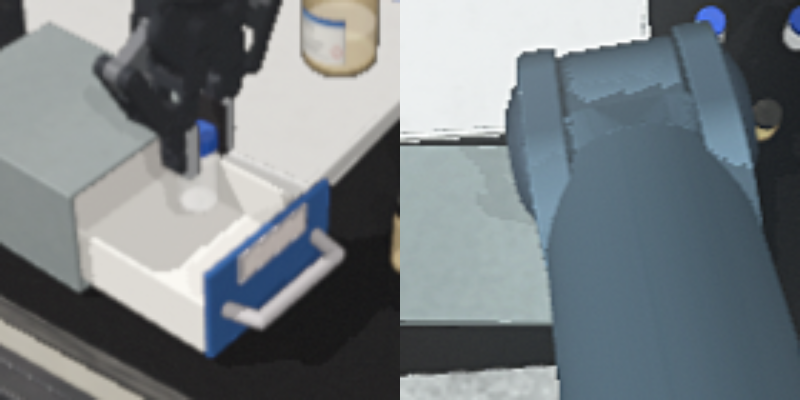

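The vial hangs upright over the tray with its base at pixel (299,220), matching the prediction of (299.4,221). I'll lower it, release, retract, and check.

```bash
python3 - <<'E'
from h import *
f0=np.array(read_ft_force())
movel([F[0],F[1],.042],Q,speed=.08)
z=.042
while z>.0345:
    z-=.0015; movel([F[0],F[1],z],Q,speed=.02)
    f=np.mean([read_ft_force() for _ in range(4)],0); print(round(z,4),f.round(2))
    if f[2]-f0[2]>3: break
move_gripper(.045,20)
print(read_finger_gap(),read_ft_force())
movel([F[0],F[1],.15],Q,speed=.08)
print(read_time_s())
# retreat towards the front of the drawer, gripper shut
P=F-D*.20
movel([P[0],P[1],.15],Q,speed=.2); move_gripper(0,20)
print(read_time_s())
a=save('scene','s8.png');b=save('top','t8.png')
for c in('scene','top'):
    print(c,[(n,np.round(d['at'],1).tolist(),round(d['confidence'],2)) for n in('vial_blue_centre','drawer_front') for d in tip_of(c,n)])
A=cv2.resize(a[150:290,230:370],(400,400));B=cv2.resize(b[150:290,230:370],(400,400))
cv2.imwrite('pics/c8.png',np.hstack([A,B])[:,:,::-1])
E
```

```text
0.0405 [-1.24  0.65 -0.74]
0.039 [ 0.43 -0.11 -0.61]
0.0375 [-0.27  0.71  1.04]
0.036 [ 0.61 -0.44  0.28]
0.0345 [-3.36 -0.08 10.16]
0.04499557431090368 [ 0.21408252 -0.60908509 -0.26826879]
14.2917
15.9417
scene [('vial_blue_centre', [373.6, 202.6], 0.82), ('vial_blue_centre', [301.5, 231.6], 0.73), ('vial_blue_centre', [419.0, 244.2], 0.58), ('drawer_front', [328.9, 231.9], 0.75)]
top [('vial_blue_centre', [366.9, 159.7], 0.67), ('vial_blue_centre', [334.6, 161.9], 0.62), ('vial_blue_centre', [312.8, 235.6], 0.58), ('vial_blue_centre', [397.6, 179.0], 0.57), ('drawer_front', [341.1, 233.1], 0.58)]
```

View pics/c8.png

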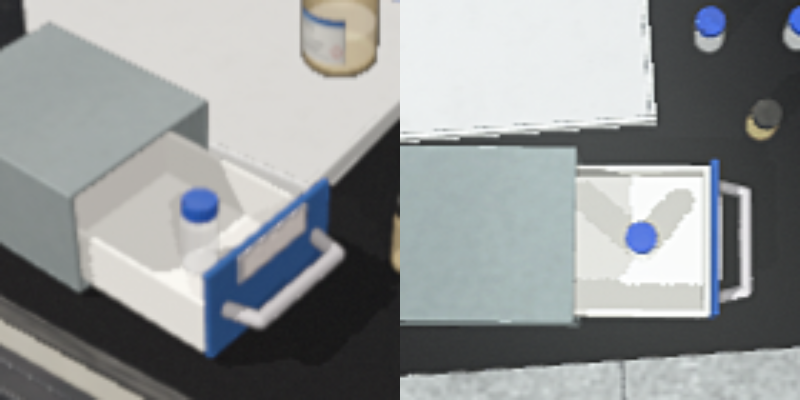

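The vial stands upright and free in the drawer: cap at crop (200,203) in the scene view and (640,238) in the top view. Before pushing, I'll settle how far the shut fingertips reach with a gentle guarded touch on bare worktop.

```bash
python3 - <<'E'
from h import *
P=F-D*.20
print(P)
movel([P[0],P[1],.035],Q,speed=.12)
f0=np.mean([read_ft_force() for _ in range(4)],0)
z=.035
while z>.004:
    z-=.002; movel([P[0],P[1],z],Q,speed=.03)
    f=np.mean([read_ft_force() for _ in range(3)],0)-f0
    if f[2]>4: break
print('contact z',z,f,read_eef_pos(),read_time_s())
movel([P[0],P[1],z+.01],Q,speed=.08)
E
```

```text
[ 0.47336648 -0.06331739]
contact z 0.002999999999999987 [ 1.37422719  0.50991202 -0.54677684] [ 0.47321732 -0.06332839  0.00285402] 21.35
```

Down to TCP z=0.003 there was no contact, so the fingertips really sit about level with the TCP. That agrees with the pictures and disagrees with the nominal 19 mm. I'll push the handle at TCP z=0.022, which puts the tips below the bar and keeps the body well clear of the unit.

```bash
python3 - <<'E'
from h import *
FR=np.array([.486,.083])
def go(s,v): 
    p=FR+s*D; movel([p[0],p[1],.022],Q,speed=v)
    return -float(np.mean([np.array(read_ft_force())[:2] for _ in range(3)],0)@D)
print(go(-.075,.15)); print(go(-.05,.08))
print('c',go(-.028,.03))
print('m',go(.03,.05), read_time_s())
a=save('scene','s9.png');b=save('top','t9.png')
for c in('scene','top'):
    print(c,[(n,np.round(d['at'],1).tolist(),round(d['confidence'],2)) for n in('vial_blue_centre','drawer_front') for d in tip_of(c,n)])
cv2.imwrite('pics/c9.png',np.hstack([cv2.resize(i[150:290,230:370],(400,400)) for i in(a,b)])[:,:,::-1])
E
```

```text
0.7886387521276094
-0.2751087944441343
c 0.3704307413990859
m -0.8215609177030584 24.9167
scene [('vial_blue_centre', [418.9, 242.2], 0.98), ('vial_blue_centre', [273.6, 216.2], 0.7), ('vial_blue_centre', [374.5, 203.1], 0.68), ('vial_blue_centre', [406.4, 217.9], 0.64), ('drawer_front', [294.4, 211.3], 0.78)]
top [('vial_blue_centre', [397.5, 181.4], 0.71), ('vial_blue_centre', [370.0, 158.1], 0.66), ('vial_blue_centre', [334.9, 160.2], 0.51), ('drawer_front', [311.2, 234.9], 0.59)]
```

View pics/c9.png

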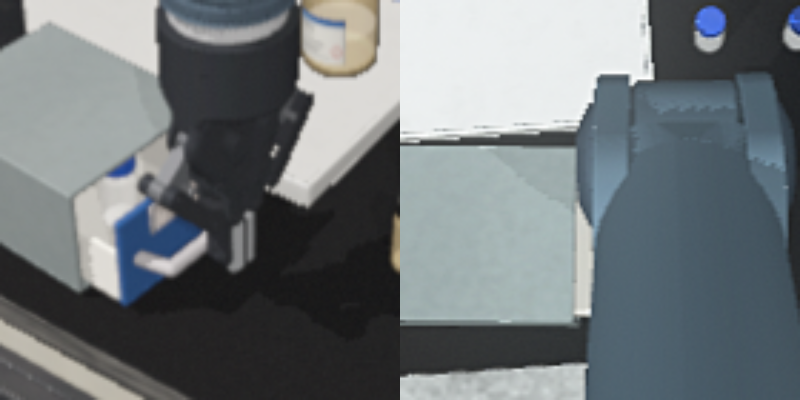

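The fingers are pushing the handle's midline. The drawer is about two-thirds shut and the vial is still upright (cap at crop (120,165)), with the gripper body well above the case. I'll finish in small guarded steps.

```bash
python3 - <<'E'
from h import *
FR=np.array([.486,.083])
def go(s,v): 
    p=FR+s*D; movel([p[0],p[1],.022],Q,speed=v)
    return -float(np.mean([np.array(read_ft_force())[:2] for _ in range(4)],0)@D)
print(go(.042,.04)); s=.042; f=0
while s<.075 and f<10:
    s+=.002; f=go(s,.02); print(round(s,4),round(f,2))
print('eef',read_eef_pos(),read_time_s())
go(s-.02,.05); p=FR+(s-.08)*D
movel([p[0],p[1],.022],Q,speed=.15);movel([p[0],p[1],.15],Q,speed=.2)
p=p-.1*D; movel([p[0],p[1],.2],Q,speed=.25)
a=save('scene','s10.png');b=save('top','t10.png')
for c in('scene','top'):
    print(c,[(n,np.round(d['at'],1).tolist(),round(d['confidence'],2)) for n in('vial_blue_centre','drawer_front') for d in tip_of(c,n)])
print(read_time_s(),proj('scene',[[*(FR+q*D),.072] for q in(.085,.089,.095)]),proj('top',[[*(FR+q*D),.072] for q in(.085,.089,.095)]))
cv2.imwrite('pics/c10.png',np.hstack([cv2.resize(i[150:290,r:r+140],(400,400)) for i,r in((a,200),(b,230))])[:,:,::-1])
E
```

```text
-1.1580580223609136
0.044 -0.98
0.046 0.11
0.048 1.05
0.05 1.19
0.052 0.39
0.054 1.2
0.056 0.82
0.058 1.64
0.06 5.17
0.062 8.44
0.064 10.78
eef [0.49066071 0.14093575 0.02190296] 28.4167
scene [('vial_blue_centre', [375.2, 203.0], 0.85), ('vial_blue_centre', [419.6, 242.6], 0.75), ('vial_blue_centre', [261.2, 211.4], 0.53), ('drawer_front', [283.6, 207.4], 0.9)]
top [('vial_blue_centre', [399.1, 179.5], 0.63), ('vial_blue_centre', [366.7, 161.1], 0.59), ('drawer_front', [296.4, 233.4], 0.96)]
31.2083 [[285.22733737 208.40068175]
 [283.47830146 207.44937296]
 [280.87097188 206.03093666]] [[297.48603569 232.15081879]
 [295.44320435 232.13084418]
 [292.37924317 232.10079974]]
```

View pics/c10.png

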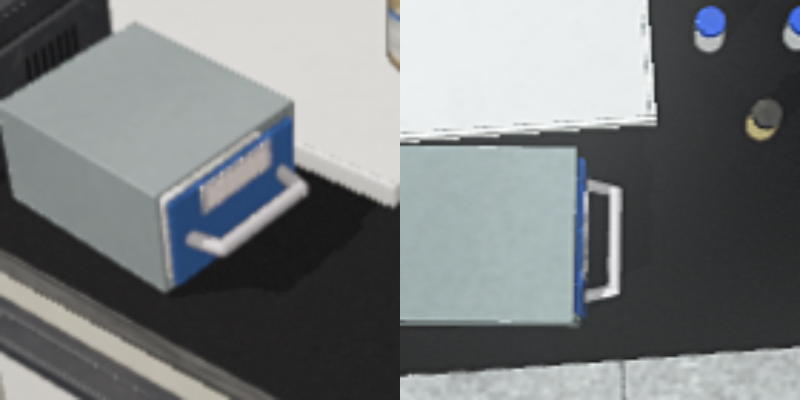

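```bash
python3 -c "
from bench import *
print(read_ft_force(),read_time_s()); sign_off()"
```

```text
[ 0.42323422  0.08066904 -0.10029876] 31.2083
the job is handed in; nothing more can be done
```

I put the blue-capped vial nearest the base, at about (0.509, -0.043), upright in the drawer, let go of it, and pushed the drawer shut by its handle. I handed in at 31.2 s with the arm clear of everything.

**Last checks**
- **Drawer:** The push force stayed near 1 N, then rose to about 11 N at the end while the arm stopped advancing, so the drawer is against its stop. The last picture shows the panel flush with the case. The network's front-edge points lie within about 1.5 px of the shut position.
- **Vial:** It stood upright after release and was still upright with the drawer about two-thirds shut. After that it is hidden, so I could not see it directly. The rest of the push was slow (up to 0.04 m/s), with no odd forces.
- **Black-capped vial:** It shows in the same place in the last picture, untouched.

**Disagreements**
- **Fingertips:** They reach about 20 mm less far past the TCP than the text says. The pictures suggested this, and a guarded touch met nothing down to TCP z = 0.003. I adjusted the grasp and push heights to match.
- **Grip gap:** It read 21.3 mm on a 24 mm vial. I put this down to soft pads and did not check further.
- **Vial detection:** After the drawer was shut, the network still reported a blue vial at the unit, at (261,211) with confidence 0.53. I could not confirm it in the picture.

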